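Load the chocolate stamping press with a push stick

ROBOT

A 7-joint arm with a two-finger parallel gripper is mounted at the origin on a cart in front of the work surface, level with it; the furniture and walls round the work are solid. World frame = base frame: x ahead of the robot, y to its left, z up, the work surface at z = 0. Lengths are in mm, angles in rad, forces in N, time in s.
With the tool pointing down it reaches from about 400 to 875 mm from the base axis. Payload 4.4 kg.
Tool frame: the origin (TCP) lies at the very end of the fingers, on their centre line; the grasp point (between the pads) lies 19 mm behind it; z points along the fingers, y is the line along which they close (so a half turn about z gives the same grasp; the last joint's range is limited). The gripper opens to 85 mm and grips with 20 to 120 N. Pads are 22 mm wide; open, the fingers measure 114 mm over their backs; the gripper's body (76 mm by 85 mm) begins 54 mm behind the grasp point. The pads swing forward as they close: fully open they stand 13 mm farther back than shut.
Start: joints at [-1.195, 0.628, 0.038, 1.517, -0.027, 0.996, -0.02], TCP at [277.897, 587.615, 209.913] pointing down, gripper open.
Joint ranges: [-3.06, 3.06], [-0.37, 2.12], [-1.25, 1.32], [0.18, 2.47], [-1.1, 4.24], [0.23, 1.98], [-2.94, 2.94]. Speed limits (rad/s): [2.57, 2.57, 3.14, 3.14, 3.14, 3.14, 3.14].

INTERFACE

Orientations are given as [roll, pitch, yaw] about the fixed x, y, z axes, in that order (R = Rz(yaw) Ry(pitch) Rx(roll)).
In Python, from cell import read_state, get_image, camera_info, finish_job gives the robot as it stands.
- The arm moves only by the tool play_rows, never from a script. Its argument "deltas" is one flat list of numbers, 7 for each row, row after row: the shift along the tool's x, y, z in mm, then the turn, a rotation vector about the tool's x, y, z in rad, then the opening, from 0 (shut) to 1 (fully open). In form: [dx, dy, dz, ax, ay, az, grip, dx, dy, dz, ax, ay, az, grip, ...]. A call has 1 to 10 rows; each row is the pose to reach, as a shift and turn from the pose commanded when the call began, along the tool's axes at that moment; what a row does not reach only later rows make up. A row lasts 1/8 s, in which the tool goes at most 62.5 mm and 10.7 degrees, less where a joint would pass 70% of its speed; a pose out of reach is approached as far as the arm can. A call with a gripper value outside its range is refused whole. The fingers move at their own pace and stop on an object; the grip force is fixed at half the most. Time passes only in rows, so rows that repeat a pose let the fingers close. It gives the time, the measured TCP pose, the force, the opening and the grip force at its end, in the units of the state.
- read_state(): the state, without advancing time (a new reading comes with each control period).
- get_image(name): name is "scene" or "top" or "wrist"; returns the picture (420x560x3 uint8, red, green, blue); there is no depth.
- camera_info(name): a dict with "fx", "fy", "cx", "cy" (pixels), "distortion" ([k1, k2, p1, p2, k3] as OpenCV has them; the pictures are not rectified), "T" (4x4, takes a point from camera to world coordinates). Camera axes: x right, y down, z forward; pixel columns grow to the right and rows downward; lengths in mm; the calibration is good to about 2 mm. A picture is of the moment at which its call begins: read the wrist's pose just before it. camera_info takes no time and is no camera call; for the wrist camera it gives the pose at the moment of the call.
- finish_job(): hands the job in; it is judged then, once.
The state is a dict: "clock": time; "qpos": joint angles; "qd": joint speeds; "tau": joint torques, N m; "eef_pos": TCP position; "tool_rot": TCP orientation; "force": force on the tool from outside, world axes, zero at the start; "torque": the same for the moment, N m; "width": finger opening in mm; "gripper_force": force on a finger pad.
Only numpy, scipy, OpenCV 4.12 (cv2) and the standard library are available. Lean on these libraries where they do the work, as an engineer would, in place of code of your own. Each camera call takes 0.05 s, during which the arm holds its last target. There are 200 camera calls.

TASK

Load the stamping press: pick up the wooden push stick and with its rubber nose - keeping fingers off the plate and the chocolates - bring the white nest plate against the steel fence, then feed it along, kept against the fence all the way, until its two ears have snapped in under the spring clips and the plate stands fully home against the bracket. Then lay the stick back in its rest the way it lay. The three chocolates stay in their pockets, and the other things on the counter stay where they are.

Things in the scene. Friction and masses are not known exactly. Their poses are not given: they have to be found in the camera images.
- press: Fixed bench stamping press: aluminium slide bed with a steel fence on its far side, grey C-frame with three brass stamps and a lever (none move). Axes: x across the bed to the fence (away from the robot), -y the feed direction (robot's right), z up; yaw up to 0.12 rad. Origin at counter level. Bed top z 12 mm, x -66..64, y -192..168. Frame and head: y -165..-50, up to z 245; lever to z 295.
- plate_home (a point): Fixed point on the bed, at (8, -100, 12) mm in the press frame, where the plate's origin stands when the plate is fully home against fence and bracket; axes as the press. The stamps hang 51 mm above the bed here.
- fence_face (a point): Middle of the top edge of the fence's inner face, at (36, 27, 36) mm in the press frame. The fence is a straight upright steel strip along y; its inner face is at x 36, from y -114 to 168, 24 mm high above the bed.
- bracket_face (a point): Top middle of the dark bracket's front, at (8, -143, 24) mm in the press frame. Two slots, 17 mm wide, at x -8 and 24, 26 mm deep, open above. In each a brass roller on a spring leaf presses down: the ear's rounded tip lifts it 2.5 mm, then it drops behind the tip and holds. Both together take 8 to 13 N, felt in the last 10 mm before home. The plate's front stops flush on this face.
- guard_edge (a point): Middle of the lower edge of the clear plastic finger guard, at (4, -40, 68) mm in the press frame: an upright 3 mm panel, 112 mm wide in x, 98 mm high. The plate and the stick pass under it, a gripper does not.
- display_corner (a point): Nearest upper corner of the fixed cup display (a wooden block under a tray of chocolate cups) that stands behind the infeed end of the press: tray edge 142 mm high, cups up to 175 mm. From this corner its edges run away to the far left and the far right. Carry the stick over it or round it.
- nest_plate: White plastic nest plate, 56 (x) x 86 (y) mm, walls 13 mm high, 0.2 to 0.35 kg loaded, loose on the bed; three pockets in a row. Two steel ears at its -y end: 12 mm wide, at x -16 and 16, 18 mm long, rounded tips 8 mm thick. Origin: centre of the underside; axes as the press when home. It starts at the +y end of the bed, its middle 10 to 28 mm short of the fence, up to 0.2 rad askew.
- push_stick: Beech push stick. Shaft 26 wide (x), 14 high (z), y -130..62; at its -y end a black rubber nose 28 wide, 18 high, 12 long, flat end at y -140. On top a brown grip 16 thick (x), 58 long (y -29..29), z 14..54 mm: take it from above, fingers closing along x. Origin: underside of the shaft below the grip's middle. 0.13 kg.
- stick_nose (a point): Middle of the flat rubber end of the push stick, at (0, -140, 9) mm in the stick's frame.
- stick_rest: Dark wooden rest, fixed: base 60 (x) x 150 (y) x 8 mm, two U-shaped saddles at y -76 and 52, each 12 mm long, floors at z 20, arms up to z 34, 34 mm wide inside. Origin at counter level. The stick lies in it with its origin at (0, 0, 20) mm and its axes as the rest's: nose to -y, grip up.
- log_front: Chocolate log 42 x 19 x 16 mm in the plate's pocket nearest the ears, at (0, -27, 5) mm in the plate's frame (origin: centre of the underside).
- log_middle: Chocolate log in the middle pocket, at (0, 0, 5) mm in the plate's frame.
- log_rear: Chocolate log in the rear pocket, at (0, 27, 5) mm in the plate's frame.
- nib_jar: Bystander, fixed: glass jar with cork, 65 mm wide, 110 high; origin under its centre.
- service_bell: Bystander, fixed: counter bell, 80 mm wide, 60 high; origin under its centre.
- card_stand: Bystander: small oak block with an upright card, 24 x 85 x 57 mm; origin under its centre.
- bowl_almond: Bystander, fixed: oval bowl of almonds, 104 x 142 mm, 95 high with a ribbon; origin under its centre.
- scoop: Bystander: steel scoop with wooden handle, 42 x 138 x 21 mm; origin under its centre.
- brush: Bystander: crumb brush with beech back, 26 x 131 x 30 mm; origin under its centre.
Things that resemble listed ones, but are neither listed nor needed, are in the scene too. Leave any red look-alike of the push_stick alone.

How it is judged (in metres and radians):
On the way, in this order (a step that is already met when the one before it is completed fails the run):
1. the push stick is lifted at least 15 mm out of its rest (z of push_stick in the frame of stick_rest above 0.035 m), for 0.2 s.
2. the plate, touched by the stick, lies along the fence (gap under 3 mm, skew under 0.04 rad) with its ears still short of the slots (x of nest_plate in the frame of press above 0.005 m and angle between the y axis of nest_plate and the y axis of press, either way round below 0.04 rad and y of nest_plate in the frame of press above -0.08 m and contact force between push_stick and nest_plate above 0.2 N), for 0.1 s.
3. the plate is home in the bracket (within 3 mm), along the fence (y of nest_plate in the frame of press below -0.097 m and x of nest_plate in the frame of press above 0.005 m and angle between the y axis of nest_plate and the y axis of press, either way round below 0.04 rad), for 0.1 s.
At the end, for the whole second after the job is handed in: The plate is fully home: within 3 mm of the bracket, within 3 mm of the fence, skew under 0.04 rad, flat on the bed; each chocolate in its own pocket; the push stick lies in both saddles of its rest, within 20 mm of where it lay, the same way round, grip up; all at rest (all of step 3 and angle between nest_plate's own z axis and vertical below 0.04 rad and z of nest_plate in the frame of press below 0.016 m and z of each of log_front, log_middle, log_rear in the frame of nest_plate below 0.009 m and y of log_front in the frame of nest_plate between -0.035 and -0.019 m and y of log_middle in the frame of nest_plate between -0.008 and 0.008 m and y of log_rear in the frame of nest_plate between 0.019 and 0.035 m and z of push_stick in the frame of stick_rest between 0.016 and 0.025 m and horizontal distance between push_stick and stick_rest below 0.02 m and angle between push_stick's own z axis and vertical below 0.15 rad and y of stick_nose in the frame of stick_rest below -0.11 m and linear speed of each of push_stick, nest_plate below 0.02 m/s); the robot touches nothing.
It fails at once if the gripper or arm touches the plate or a chocolate (contact force between any of the fingers, the arm and nest_plate above 0.5 N or contact force between any of the fingers, the arm and log_front above 0.5 N or contact force between any of the fingers, the arm and log_middle above 0.5 N or contact force between any of the fingers, the arm and log_rear above 0.5 N).
It fails at once if on the last 40 mm before the slots, or in them, the plate leaves the fence (gap over 5 mm or skew over 0.08 rad) (y of nest_plate in the frame of press below -0.04 m and (x of nest_plate in the frame of press below 0.003 m or angle between the y axis of nest_plate and the y axis of press, either way round above 0.08 rad)).
It fails at once if a chocolate leaves its pocket (z of any of log_front, log_middle, log_rear in the frame of nest_plate above 0.016 m).
It fails at once if a bystander is moved more than 30 mm (distance of any of card_stand, scoop, brush from where it was at the start of the episode above 0.03 m).
It also fails if it takes over 64 s, if anything falls off the work surface, if the arm or the gripper's body presses on something with over 40 N, if the wrist force passes 120 N, or if a joint passes its speed limit or range.

## Working session

There is one attempt and no reset: what is moved stays moved. The work goes in short steps, Python scripts to look and compute and a tool call to move; the robot and the scene stay as the last step left them, time stands still between calls to the robot, and variables do not carry over. Pictures are saved under pics/ and viewed, at most 10 in all, crops included, and the job is handed in when it is done.

Besides the shell and the picture viewer there is one more tool, called after "Emit:" by a JSON object that holds its "name" and its "arguments", one argument or row to a line. play_rows: Moves the arm, as the interface text tells. Its arguments: {"type":"object","properties":{"deltas":{"type":"array"}},"required":["deltas"]}

```bash
mkdir -p pics; ls; python3 - <<'E'
from cell import *
import cv2,numpy as np
s=read_state();print(s)
for n in("scene","top"):
    im=get_image(n);cv2.imwrite(f"pics/{n}0.png",im[:,:,::-1]);c=camera_info(n);print(n,c["fx"],c["fy"],c["cx"],c["cy"],c["distortion"],np.round(c["T"],3).tolist())
E
```

```text
pics
{'clock': 0.0, 'qpos': array([-1.19475521,  0.62934657,  0.03845954,  1.51838669, -0.02703939,
        0.99630463, -0.01997068]), 'qd': array([-0.00071016,  0.00093587, -0.00106447,  0.00109343, -0.0022277 ,
       -0.00108605, -0.00082594]), 'tau': array([ 4.33907035e-04, -5.63400328e+01,  1.22641202e+00, -1.93443167e+01,
        1.09209248e-02,  1.06598792e-02, -2.05241639e-05]), 'eef_pos': array([277.62573739, 586.97643538, 208.98318587]), 'tool_rot': array([-3.13966563e+00,  3.21021622e-06,  2.69974477e+00]), 'force': array([ 0.00678512, -0.60813731,  0.395499  ]), 'torque': array([0.00889672, 0.03328768, 0.00683179]), 'gripper_force': 0.0, 'width': 85.34583893116016}
scene 398.00523373751344 398.00523373751344 280.5472306835391 209.57049791897646 [-0.05460429  0.          0.          0.          0.        ] [[-0.9, -0.28, 0.336, -11.924], [-0.437, 0.555, -0.708, 1270.37], [0.011, -0.783, -0.622, 1124.942], [0.0, 0.0, 0.0, 1.0]]
top 545.6688195107838 545.6688195107838 286.25909271898564 208.72808138572265 [0.02646725 0.         0.         0.         0.        ] [[-0.027, -0.984, 0.177, 222.373], [-1.0, 0.025, -0.012, 101.478], [0.007, -0.177, -0.984, 1933.596], [0.0, 0.0, 0.0, 1.0]]
```

View pics/scene0.png

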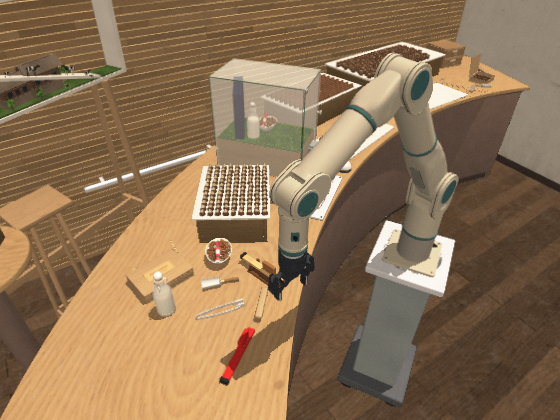

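View pics/top0.png

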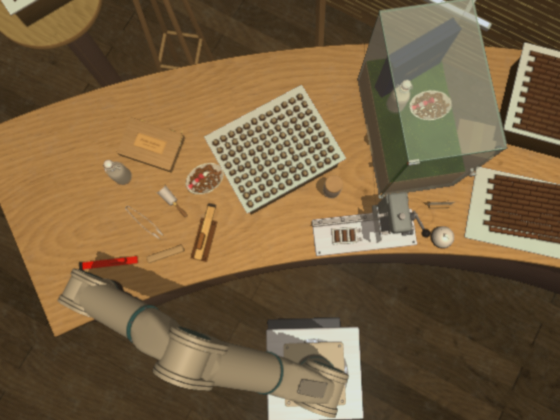

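The scene view shows the red decoy at (238,355) and the stick in its dark rest at (262,268). The top view shows the press with the plate at (365,233), the plate at (345,236), the stick at (204,233), the red decoy at (108,263), the brush at (165,254) and the scoop at (172,200). The display is the tray at (275,148). The only stick candidates are the beech one at (204,233) and the red one at (108,263), so I choose the beech one. Next is a close crop.

```bash
cat > h.py <<'E'
from cell import *
import cv2,numpy as np
from scipy.spatial.transform import Rotation as R
def K(c): return np.array([[c["fx"],0,c["cx"]],[0,c["fy"],c["cy"]],[0,0,1.]])
def ray(c,uv,z):
    "pixels -> world points on plane(s) z"
    p=cv2.undistortPoints(np.array(uv,float).reshape(-1,1,2),K(c),np.array(c["distortion"])).reshape(-1,2)
    T=np.array(c["T"]);d=np.c_[p,np.ones(len(p))]@T[:3,:3].T;o=T[:3,3]
    return o+d*((np.asarray(z)-o[2])/d[:,2])[:,None]
def proj(c,P):
    T=np.linalg.inv(np.array(c["T"]))
    return cv2.projectPoints(np.array(P,float).reshape(-1,1,3),cv2.Rodrigues(T[:3,:3])[0],T[:3,3],K(c),np.array(c["distortion"]))[0].reshape(-1,2)
E
python3 - <<'E'
from h import *
t=cv2.imread("pics/top0.png")
a=cv2.resize(t[195:275,165:245],(400,400),interpolation=cv2.INTER_CUBIC)
b=cv2.resize(t[190:260,305:445],(800,400),interpolation=cv2.INTER_CUBIC)[:, :]
w=get_image("wrist")[:,:,::-1]; cv2.imwrite("pics/w0.png",w)
c=camera_info("wrist");print(c["fx"],c["cx"],c["cy"],c["distortion"],np.round(c["T"],3).tolist())
b=cv2.resize(b,(560,280)); o=np.zeros((600,800,3),np.uint8)
o[:280,:560]=b; o[280:600,:320]=a[:320*400//400,:320] if 0 else cv2.resize(a,(320,320)); o[280:600,320:747]=cv2.resize(w,(427,320))
cv2.imwrite("pics/c1.png",o)
E
```

```text
346.6471763932544 280.5853115950912 214.04425910957332 [-0.01481176  0.          0.          0.          0.        ] [[0.429, 0.866, 0.258, 211.458], [0.903, -0.411, -0.123, 617.056], [-0.001, 0.286, -0.958, 372.429], [0.0, 0.0, 0.0, 1.0]]
```

View pics/c1.png

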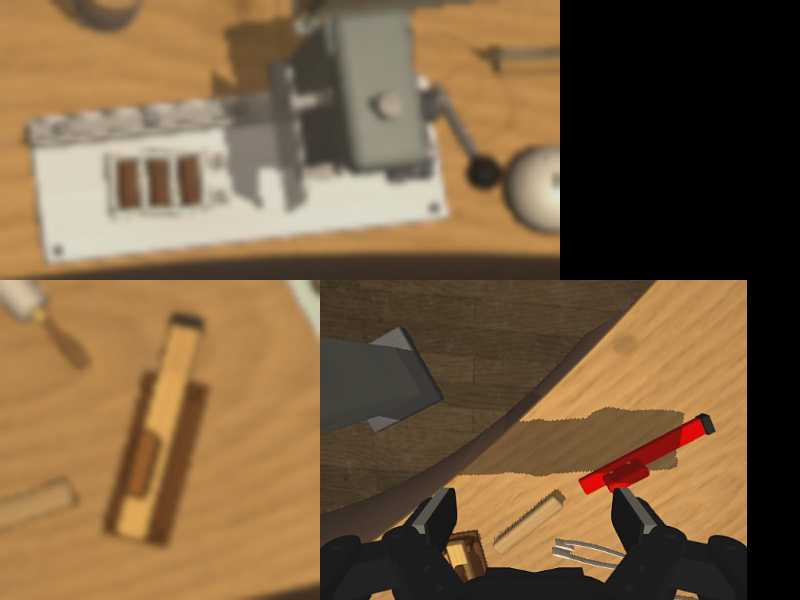

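The crop confirms it: beech shaft, brown grip, black nose pointing up in the image (away from the robot), lying in the dark rest. The plate's ears face right. Now I measure it.

```bash
python3 - <<'E'
from h import *
c=camera_info("top")
t=cv2.imread("pics/top0.png");hsv=cv2.cvtColor(t,cv2.COLOR_BGR2HSV)
def rect(m,z,lo=30):
    n,l,s,_=cv2.connectedComponentsWithStats(m.astype(np.uint8))
    for i in range(1,n):
        if s[i,4]<lo: continue
        p=np.argwhere(l==i)[:,::-1]
        W=ray(c,p+0.0,z)[:,:2].astype(np.float32)
        (cx,cy),wh,a=cv2.minAreaRect(W); print(s[i],"c",round(cx,1),round(cy,1),"wh",np.round(wh,1),"a",round(a,1))
def sub(x0,x1,y0,y1,f):
    m=np.zeros(t.shape[:2],bool);m[y0:y1,x0:x1]=f[y0:y1,x0:x1];return m
v=hsv[...,2].astype(int);s=hsv[...,1].astype(int);h=hsv[...,0]
print("rows stick");
print("white press");rect(sub(305,445,190,260,(s<60)&(v>170)),12)
print("choc");rect(sub(325,365,222,250,(h<15)&(s>90)&(v<130)),28,15)
print("dark wood");rect(sub(185,225,200,270,(v<125)),15)
print("beech");rect(sub(185,225,200,270,(v>195)),32)
for y in range(202,266,4): print(y,[f"{h[y,x]},{s[y,x]},{v[y,x]}" for x in range(192,220,3)])
E
```

```text
rows stick
white press
[344 215  15   7  49] c 528.5 -152.6 wh [19.1 49.7] a 4.9
[324 217  16   7  56] c 522.1 -82.4 wh [19.1 54.1] a 4.9
[ 313  222  104   34 1714] c 466.8 -196.0 wh [106.9 357.7] a 4.9
[440 235   5   8  32] c 446.4 -470.9 wh [14.1 24.8] a 85.5
choc
[335 230   4  12  43] c 464.6 -96.1 wh [10.6 39. ] a 87.5
[342 230   5  11  44] c 465.6 -122.7 wh [14.1 35.4] a 88.5
[350 230   5  11  44] c 464.9 -150.7 wh [14.1 35.4] a 88.5
dark wood
[191 218  13  40 122] c 472.2 395.2 wh [ 12.4 143.7] a 75.4
[202 221  15  40 193] c 460.0 354.2 wh [ 17.  143.6] a 75.2
beech
[202 208  12  27 147] c 529.0 357.9 wh [20.5 94.5] a 76.0
[195 249   8  10  52] c 414.6 388.1 wh [18.8 34.8] a 71.5
202 ['17,148,178', '16,146,183', '17,148,181', '17,146,180', '16,145,178', '16,147,170', '16,147,160', '16,148,172', '17,144,189', '16,143,187']
206 ['16,147,174', '16,147,172', '17,146,171', '16,144,182', '17,144,184', '16,146,143', '16,144,126', '17,132,95', '17,143,152', '17,145,185']
210 ['17,146,180', '16,146,178', '16,148,174', '16,142,176', '16,145,180', '18,151,193', '17,154,207', '17,153,195',
[... 1209 characters left out ...]
,172,98', '14,180,147', '15,169,119', '17,157,171', '13,175,109', '15,161,128', '16,150,180', '17,150,182', '16,147,182']
250 ['15,155,128', '16,163,133', '17,155,204', '18,154,204', '15,166,121', '13,176,110', '16,147,161', '17,147,185', '16,148,183', '16,148,181']
254 ['14,176,103', '17,156,183', '18,153,221', '17,152,203', '13,175,105', '14,169,113', '16,150,177', '16,150,184', '17,149,185', '16,147,185']
258 ['15,157,133', '17,155,174', '18,154,208', '17,157,156', '13,173,93', '16,159,133', '16,150,182', '16,149,180', '16,148,184', '16,146,188']
262 ['17,149,186', '16,149,185', '17,149,180', '16,148,177', '16,151,166', '16,145,179', '16,145,187', '17,149,185', '16,148,184', '16,149,182']
```

The measured numbers fit the given sizes. The stick axis points at −14.8° with its origin near (465,375), and the press is near (479,−183) with yaw about 0.085. The plate is at about (−8, 61) in the press frame. I move above the grip and look closely.

Emit:
{"name": "play_rows", "arguments": {
  "deltas": [-52,-22,10,0,0,-0.04,1,-104,-45,20,0,0,-0.08,1,-156,-67,30,0,0,-0.12,1,-208,-90,40,0,0,-0.16,1,-260,-112,49,0,0,-0.184,1,-260,-112,49,0,0,-0.184,1,-260,-112,49,0,0,-0.184,1]
}}

```text
clock: 1.02
eef_pos: [464.7, 375.4, 160.7]
tool_rot: [3.141, -0.001, 2.883]
force: [-0.5, 0.9, -0.3]
width: 85.6
gripper_force: 0.0
```

```bash
python3 - <<'E'
from h import *
s=read_state();print(s["clock"],s["eef_pos"],s["tool_rot"],s["qpos"])
c=camera_info("wrist");w=get_image("wrist")[:,:,::-1]; cv2.imwrite("pics/w1.png",w)
np.save("w1T.npy",c["T"])
t=get_image("top")[:,:,::-1]; cv2.imwrite("pics/top1.png",t)
o=np.concatenate([w,cv2.resize(t[200:270,310:350],(240,420))],1);cv2.imwrite("pics/c2.png",o)
# predicted rest axis
print(proj(c,[[465,375,34],[465+140*.967,375-140*.255,18+20],[465,375,74]]))
E
```

```text
1.025 [464.70811289 375.40065682 160.68542271] [ 3.14146864e+00 -9.77413404e-04  2.88316869e+00] [-0.71078735  0.60850839 -0.02389229  1.72063284  0.01758304  0.81309618
  0.56988969]
[[281.83755075 199.40843756]
 [281.96375956 340.80633904]
 [282.05761242 212.43939828]]
```

View pics/c2.png

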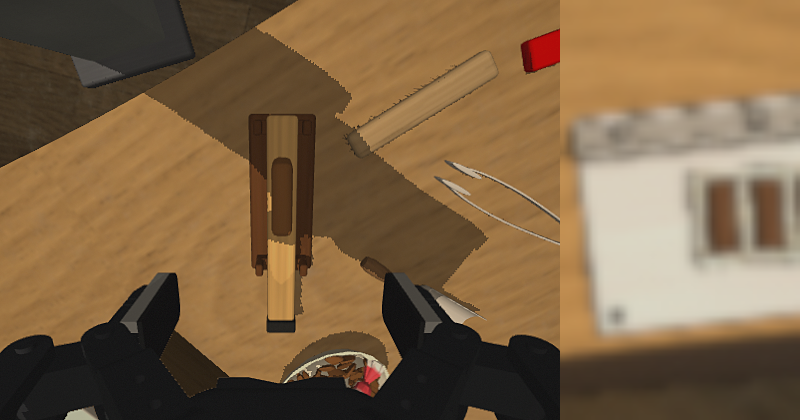

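Close view: the stick has its nose end at (282,332), its shaft rear end at (282,115) and its grip spanning rows 157–235. It is nearly aligned with the tool. I'll compute its exact position.

```bash
python3 - <<'E'
from h import *
c=camera_info("wrist");c["T"]=np.load("w1T.npy")
w=cv2.imread("pics/w1.png");hsv=cv2.cvtColor(w,cv2.COLOR_BGR2HSV).astype(int)
for y in (130,150,180,200,220,260,290,310,326):print(y,[f"{x}:{w[y,x].sum()}" for x in list(range(262,304,2))])
print("col",[f"{y}:{w[y,282].sum()}" for y in list(range(108,122))+list(range(150,164))+list(range(230,248))+list(range(312,338))])
s=read_state();T=R.from_euler("xyz",s["tool_rot"]).as_matrix()
for uv,z in (((282,115),34),((282,332),38),((282,319.5),38),((282,235.5),74),((283,157),74)):
    P=ray(c,[uv],z)[0];print(uv,P.round(1),"tool",(T.T@(P-s["eef_pos"])).round(1))
E
```

```text
130 ['262:103', '264:113', '266:136', '268:246', '270:259', '272:256', '274:271', '276:272', '278:255', '280:255', '282:272', '284:276', '286:272', '288:265', '290:257', '292:261', '294:272', '296:252', '298:113', '300:120', '302:78']
150 ['262:109', '264:117', '266:128', '268:245', '270:262', '272:258', '274:275', '276:271', '278:252', '280:252', '282:271', '284:274', '286:270', '288:260', '290:260', '292:262', '294:268', '296:260', '298:112', '300:116', '302:118']
180 ['262:180', '264:187', '266:177', '268:239', '270:277', '272:127', '274:154', '276:159', '278:162', '280:165', '282:167', '284:160', '286:162', '288:151', '290:140', '292:136', '294:268', '296:228', '298:111', '300:110', '302:116']
200 ['262:183', '264:183', '266:155', '268:400', '270:476', '272:126', '274:155', '276:160', '278:164', '280:162', '282:163', '284:162', '286:160', '288:150', '290:141', '292:182', '294:263', '296:182', '298:112', '300:117', '302:112']
220 ['262:182', '264:179', '266:178', '268:240', '270:272', '272:132', '274:156', '276:159', '278:161', '280:160', '282:158', '284:163', '286:155', '288:150'
[... 1399 characters left out ...]
236:225', '237:277', '238:268', '239:269', '240:263', '241:255', '242:364', '243:460', '244:450', '245:440', '246:441', '247:440', '312:394', '313:392', '314:393', '315:395', '316:394', '317:394', '318:408', '319:362', '320:208', '321:33', '322:82', '323:105', '324:113', '325:114', '326:109', '327:108', '328:109', '329:110', '330:105', '331:88', '332:193', '333:352', '334:377', '335:360', '336:354', '337:349']
(282, 115) [397.3 393.   34. ] tool [ 68.3  -1.2 127. ]
(282, 332) [590.8 341.9  38. ] tool [-131.8   -1.8  122.8]
(282, 319.5) [577.4 345.4  38. ] tool [-118.    -1.8  122.8]
(282, 235.5) [482.8 370.3  74. ] tool [-20.1  -1.6  86.9]
(283, 157) [425.1 386.2  74. ] tool [39.7 -0.7 87. ]
```

Emit:
{"name": "play_rows", "arguments": {
  "deltas": [4,-1,40,0,0,0,1,8,-2,75,0,0,0,1,8,-2,105,0,0,0,1,8,-2,120,0,0,0,0.7,8,-2,120,0,0,0,0,8,-2,120,0,0,0,0,8,-2,120,0,0,0,0,8,-2,120,0,0,0,0,8,-2,120,0,0,0,0]
}}

```text
clock: 2.25
eef_pos: [457.6, 376.1, 42.2]
tool_rot: [3.139, 0.001, 2.884]
force: [0.7, 0.2, 6.7]
width: 13.8
gripper_force: 60.6
```

Emit:
{"name": "play_rows", "arguments": {
  "deltas": [0,0,-10,0,0,0,0,0,0,-25,0,0,0,0,0,0,-45,0,0,0,0,0,0,-60,0,0,0,0,0,0,-60,0,0,0,0]
}}

```text
clock: 2.88
eef_pos: [457.6, 376.0, 102.5]
tool_rot: [3.139, 0.002, 2.884]
force: [-0.4, -0.2, -1.3]
width: 14.4
gripper_force: 59.6
```

```bash
python3 - <<'E'
from h import *
s=read_state();print(s["eef_pos"],s["force"],s["width"])
c=camera_info("wrist");w=get_image("wrist")[:,:,::-1]; cv2.imwrite("pics/w2.png",w);np.save("w2T.npy",c["T"])
t=get_image("top")[:,:,::-1];cv2.imwrite("pics/top2.png",t)
ct=camera_info("top")
print("disp corner",ray(ct,[(250,211)],142),ray(ct,[(344,157)],142),ray(ct,[(206,137)],142))
o=np.concatenate([w[:,100:460],cv2.resize(t[190:260,300:370],(420,420),interpolation=cv2.INTER_CUBIC)],1);cv2.imwrite("pics/c3.png",o)
E
```

```text
[457.62301784 375.98878857 102.50483556] [-0.35663688 -0.17143445 -1.33906166] 14.40702241442568
disp corner [[539.65755104 200.46270844 142.        ]] [[ 717.59865021 -121.28247737  142.        ]] [[799.65043154 346.35522072 142.        ]]
```

View pics/c3.png

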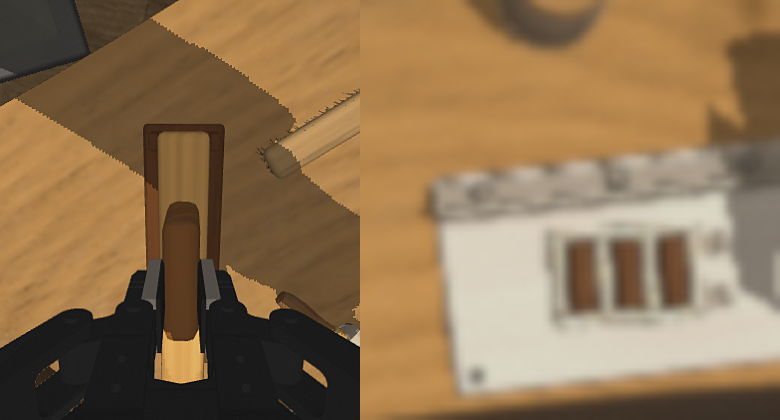

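The stick is held level at a TCP z of 102.5, with a force of −1.3 N. The display corner is at (540,200,142), so I carry the stick round it on the robot's side, turning it first.

Emit:
{"name": "play_rows", "arguments": {
  "deltas": [10,-6,-2,0,0,0.18,0,20,-12,-4,0,0,0.36,0,30,-20,-6,0,0,0.54,0,38,-31,-8,0,0,0.72,0,38,-40,-8,0,0,0.9,0,28,-90,-8,0,0,1.08,0,14,-140,-8,0,0,1.227,0,2,-190,-8,0,0,1.227,0,-10,-240,-8,0,0,1.227,0,-18,-290,-8,0,0,1.227,0]
}}

```text
clock: 4.22
eef_pos: [400.1, 88.6, 108.5]
tool_rot: [-3.141, 0.001, 1.657]
force: [1.2, 0.1, 0.1]
width: 14.0
gripper_force: 59.6
```

Emit:
{"name": "play_rows", "arguments": {
  "deltas": [-28,0,-16,0,0,0,0,-56,-1,-33,0,0,0,0,-84,-2,-50,0,0,0,0,-84,-2,-50,0,0,0,0,-84,-2,-50,0,0,0,0]
}}

```text
clock: 4.85
eef_pos: [405.0, 7.0, 158.4]
tool_rot: [-3.14, -0.0, 1.657]
force: [-1.3, 0.6, -0.9]
width: 14.4
gripper_force: 59.6
```

```bash
python3 - <<'E'
from h import *
s=read_state();print(s["eef_pos"],s["tool_rot"],s["qpos"].round(2))
c=camera_info("wrist");w=get_image("wrist")[:,:,::-1]; cv2.imwrite("pics/w3.png",w);np.save("w3T.npy",c["T"])
t=get_image("top")[:,:,::-1];cv2.imwrite("pics/top3.png",t)
o=np.concatenate([w,cv2.resize(t[200:270,310:350],(240,420),interpolation=cv2.INTER_CUBIC)],1);cv2.imwrite("pics/c4.png",o)
E
```

```text
[404.95653565   7.02216608 158.37765382] [-3.14034809e+00 -4.10934063e-04  1.65716767e+00] [-0.31  0.39  0.3   2.22 -0.22  0.55  0.24]
```

View pics/c4.png

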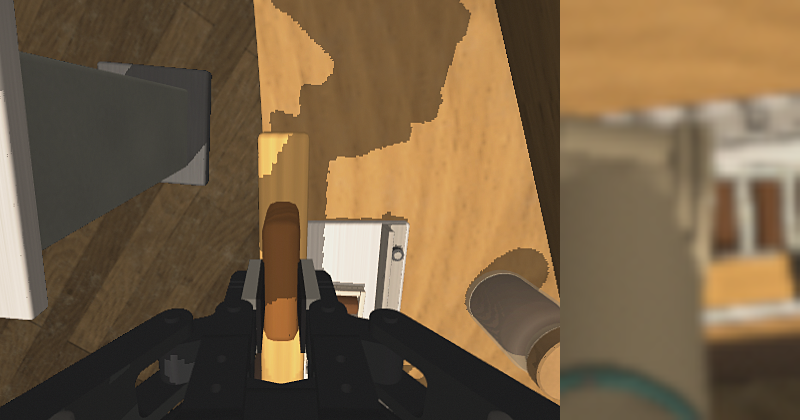

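Bed end edge at (308..405, ~220), fence strip at (375–405, 222–318), rear right plate corner at about (365,285). I'll measure these edges numerically.

```bash
python3 - <<'E'
from h import *
w=cv2.imread("pics/w3.png");g=cv2.cvtColor(w,cv2.COLOR_BGR2GRAY).astype(int)
for y in (235,255,275,285,295,310):print(y,[f"{x}:{g[y,x]}" for x in range(336,412,2)])
for x in (330,345,355,372):print(x,[f"{y}:{g[y,x]}" for y in range(214,228,2)],[f"{y}:{g[y,x]}" for y in range(274,300,2)])
cv2.imwrite("pics/z4.png",cv2.resize(w[210:330,300:415],(767,600) if 0 else (575,600),interpolation=cv2.INTER_CUBIC))
E
```

```text
235 ['336:234', '338:234', '340:233', '342:235', '344:236', '346:231', '348:233', '350:232', '352:234', '354:233', '356:234', '358:232', '360:232', '362:233', '364:234', '366:233', '368:231', '370:235', '372:230', '374:229', '376:232', '378:231', '380:217', '382:86', '384:91', '386:89', '388:98', '390:198', '392:189', '394:158', '396:182', '398:188', '400:184', '402:184', '404:186', '406:239', '408:179', '410:165']
255 ['336:236', '338:227', '340:234', '342:233', '344:234', '346:232', '348:233', '350:232', '352:232', '354:234', '356:232', '358:233', '360:234', '362:232', '364:232', '366:231', '368:234', '370:232', '372:229', '374:229', '376:229', '378:251', '380:83', '382:90', '384:87', '386:89', '388:199', '390:193', '392:67', '394:174', '396:185', '398:184', '400:190', '402:75', '404:200', '406:145', '408:154', '410:151']
275 ['336:233', '338:232', '340:234', '342:236', '344:232', '346:233', '348:231', '350:233', '352:231', '354:232', '356:231', '358:232', '360:229', '362:230', '364:230', '366:232', '368:234', '370:229', '372:228', '374:226', '376:245', '378:78', '380:90', '382:88'
[... 1578 characters left out ...]
'294:30', '296:31', '298:30']
345 ['214:172', '216:178', '218:91', '220:103', '222:122', '224:219', '226:237'] ['274:232', '276:232', '278:232', '280:233', '282:207', '284:134', '286:110', '288:109', '290:105', '292:233', '294:241', '296:29', '298:56']
355 ['214:160', '216:157', '218:133', '220:96', '222:125', '224:212', '226:232'] ['274:231', '276:232', '278:231', '280:231', '282:239', '284:135', '286:100', '288:114', '290:93', '292:228', '294:237', '296:78', '298:50']
372 ['214:172', '216:175', '218:154', '220:102', '222:127', '224:211', '226:231'] ['274:229', '276:228', '278:228', '280:228', '282:228', '284:228', '286:228', '288:228', '290:227', '292:226', '294:226', '296:226', '298:226']
```

View pics/z4.png

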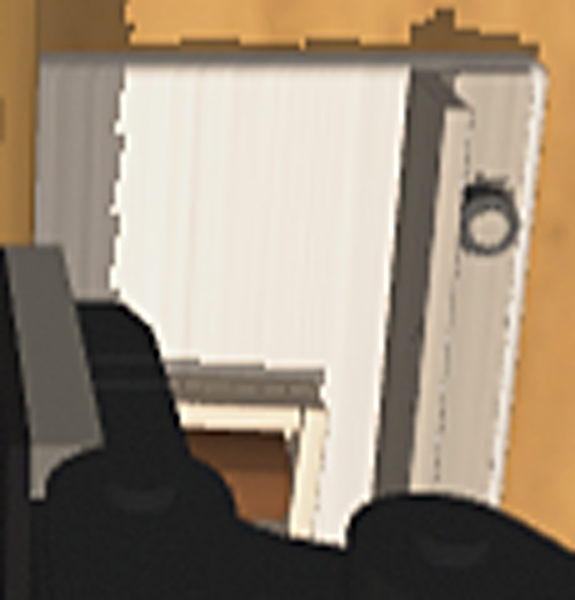

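```bash
python3 - <<'E'
from h import *
c=camera_info("wrist");c["T"]=np.load("w3T.npy")
A=ray(c,[(381,235),(379.2,255),(377.1,275),(375,295)],12); B=ray(c,[(389.3,235),(387.3,255),(385.3,275),(383.2,295)],36)
for P in(A,B):
    d=P[0]-P[-1];print(P[:,:2].round(1).tolist(),"yaw",np.arctan2(-d[0],d[1]))
E=ray(c,[(330,223.2),(372,223.2)],12);print("bed end",E.round(1),np.arctan2(E[1,1]-E[0,1],E[1,0]-E[0,0]))
Q=ray(c,[(345,283),(365,283.5)],12);Q2=ray(c,[(345,291.2),(360,291)],25);print("plate rear",Q.round(1),Q2.round(1))
# press frame
yaw=0.085
Rz=R.from_euler("z",yaw).as_matrix()
F=(A.mean(0)+B.mean(0))/2; f=Rz.T@F; e=Rz.T@E.mean(0)
O=Rz@np.array([f[0]-36,e[1]-168,0]);print("O",O)
for P in (Q,Q2):print("plate rear in press",((P-O)@Rz).round(1))
for y in(0,):
    s=read_state();print("tcp press",(s["eef_pos"]-O)@Rz, s["tool_rot"][2]-np.pi/2)
E
```

```text
[[502.8, -26.3], [504.5, -46.7], [506.0, -68.0], [507.6, -90.1]] yaw 0.07460464041853006
[[502.0, -17.6], [503.5, -36.5], [505.1, -56.1], [506.7, -76.4]] yaw 0.0799371576123745
bed end [[453.  -18.7  12. ]
 [492.4 -15.3  12. ]] 0.08506308222795286
plate rear [[475.7 -79.3  12. ]
 [495.5 -78.2  12. ]] [[473.6 -81.4  25. ]
 [487.9 -79.9  25. ]]
O [ 479.94131702 -184.99927417    0.        ]
plate rear in press [[  4.7 105.7  12. ]
 [ 24.6 105.1  12. ]]
plate rear in press [[  2.5 103.8  25. ]
 [ 16.9 104.   25. ]]
tcp press [-58.48310524 198.09137374 158.22754886] 0.08768896394506664
```

Emit:
{"name": "play_rows", "arguments": {
  "deltas": [0,-2,30,0,0,0.005,0,0,-3,65,0,0,0.005,0,0,-4,95,0,0,0.005,0,0,-4,112,0,0,0.005,0,0,-4,112,0,0,0.005,0]
}}

```text
clock: 5.58
eef_pos: [400.2, 6.7, 45.5]
tool_rot: [-3.138, 0.0, 1.652]
force: [0.0, -0.3, -2.0]
width: 14.4
gripper_force: 59.6
```

```bash
cat >> h.py <<'E'
def tcp(yaw=0.08,O=(480,-185,0)):
    s=read_state();r=R.from_euler("z",yaw).as_matrix()
    print("t",round(s["clock"],2),"tcp press",((s["eef_pos"]-np.array(O))@r).round(1),"yaw",round(s["tool_rot"][2]-np.pi/2-yaw,4),"tilt",s["tool_rot"][:2].round(3),"F press",(s["force"]@r).round(1))
E
python3 - <<'E'
from h import *
tcp()
t=get_image("top")[:,:,::-1];sc=get_image("scene")[:,:,::-1];cv2.imwrite("pics/s5.png",sc);cv2.imwrite("pics/top5.png",t)
E
```

```text
t 5.58 tcp press [-64.2 197.4  45.5] yaw 0.0014 tilt [-3.138  0.   ] F press [-0.  -0.3 -2. ]
```

Emit:
{"name": "play_rows", "arguments": {
  "deltas": [0,0,4,0,0,0,0,0,0,8,0,0,0,0,0,4,8,0,0,0,0,0,8,8,0,0,0,0,0,12,8,0,0,0,0,0,15,8,0,0,0,0,0,18,8,0,0,0,0,0,21,8,0,0,0,0,0,24,8,0,0,0,0,0,26,8,0,0,0,0]
}}

```text
clock: 6.92
eef_pos: [427.6, 8.2, 38.8]
tool_rot: [-3.141, 0.0, 1.652]
force: [-1.9, 0.4, -0.8]
width: 14.2
gripper_force: 59.7
```

```bash
python3 - <<'E'
from h import *
tcp()
E
```

```text
t 6.92 tcp press [-36.8 196.8  38.8] yaw 0.001 tilt [-3.141  0.   ] F press [-1.8  0.5 -0.8]
```

Emit:
{"name": "play_rows", "arguments": {
  "deltas": [0,1.5,0,0,0,0,0,0,3,0,0,0,0,0,0,3,0,0,0,0,0]
}}

```text
clock: 7.3
eef_pos: [429.9, 8.4, 38.8]
tool_rot: [-3.141, -0.0, 1.651]
force: [-3.1, -1.2, -0.2]
width: 14.1
gripper_force: 59.8
```

```bash
python3 - <<'E'
from h import *
tcp()
E
```

```text
t 7.3 tcp press [-34.5 196.7  38.8] yaw 0.0005 tilt [-3.141 -0.   ] F press [-3.2 -0.9 -0.2]
```

Emit:
{"name": "play_rows", "arguments": {
  "deltas": [0,1.5,0,0,0,0,0,0,3,0,0,0,0,0,0,4,0,0,0,0,0,0,4,0,0,0,0,0]
}}

```text
clock: 7.8
eef_pos: [432.5, 8.3, 38.6]
tool_rot: [-3.138, -0.0, 1.65]
force: [-5.3, -1.4, -0.7]
width: 14.1
gripper_force: 60.3
```

```bash
python3 - <<'E'
from h import *
tcp()
c=camera_info("top");r=R.from_euler("z",.08).as_matrix()
t=get_image("top")[:,:,::-1];cv2.imwrite("pics/top6.png",t)
hsv=cv2.cvtColor(t,cv2.COLOR_BGR2HSV).astype(int);m=(hsv[...,0]<15)&(hsv[...,1]>90)&(hsv[...,2]<130)
k=np.zeros_like(m);k[218:255,325:370]=m[218:255,325:370]
n,l,s,ce=cv2.connectedComponentsWithStats(k.astype(np.uint8))
for i in range(1,n):
    if s[i,4]>14: print(s[i],((ray(c,[ce[i]],33)[0]-[480,-185,0])@r).round(1))
E
```

```text
t 7.8 tcp press [-31.9 196.5  38.6] yaw -0.0008 tilt [-3.138 -0.   ] F press [-5.4 -1.  -0.7]
[349 225   5  11  43] [ 4.3 36.7 33. ]
[334 227   5  11  43] [ 3.6 90.3 33. ]
[342 226   5  11  42] [ 4.2 63.4 33. ]
```

Emit:
{"name": "play_rows", "arguments": {
  "deltas": [0,2,0,0,0,0,0,0,4,0,0,0,0,0,0,4,0,0,0,0,0]
}}

```text
clock: 8.22
eef_pos: [433.8, 8.9, 38.3]
tool_rot: [-3.134, -0.002, 1.649]
force: [-9.0, -2.0, 1.5]
width: 14.5
gripper_force: 61.2
```

```bash
python3 - <<'E'
from h import *
tcp()
w=get_image("scene")[:,:,::-1];cv2.imwrite("pics/s6.png",w)
c=camera_info("scene");r=R.from_euler("z",.08).as_matrix();O=np.array([480,-185,0])
print(proj(c,[r@p+O for p in np.array([[8,63,25],[36,168,36],[-20,20,25],[8,-40,68]],float)]).round(0))
E
```

```text
t 8.22 tcp press [-30.6 197.   38.3] yaw -0.0017 tilt [-3.134e+00 -2.000e-03] F press [-9.1 -1.3  1.5]
[[313. 199.]
 [300. 209.]
 [322. 195.]
 [320. 179.]]
```

Emit:
{"name": "play_rows", "arguments": {
  "deltas": [0,-12,0,0,0,0,0,0,-24,0,0,0,0,0,20,-24,0,0,0,0,0,45,-24,0,0,0,0,0,66,-24,0,0,0,0,0,66,-4,0,0,0,0,0,66,18,0,0,0,0,0,66,35,0,0,0,0,0,66,35,0,0,0,0,0]
}}

```text
clock: 9.4
eef_pos: [470.0, 78.3, 39.1]
tool_rot: [3.138, -0.0, 1.654]
force: [0.0, -0.1, -1.8]
width: 14.3
gripper_force: 59.6
```

```bash
python3 - <<'E'
from h import *
tcp()
cw=camera_info("wrist");w=get_image("wrist")[:,:,::-1];cv2.imwrite("pics/w7.png",w);np.save("w7T.npy",cw["T"])
c=camera_info("top");r=R.from_euler("z",.08).as_matrix()
t=get_image("top")[:,:,::-1];cv2.imwrite("pics/top7.png",t)
hsv=cv2.cvtColor(t,cv2.COLOR_BGR2HSV).astype(int);m=(hsv[...,0]<15)&(hsv[...,1]>90)&(hsv[...,2]<130)
k=np.zeros_like(m);k[218:255,325:370]=m[218:255,325:370]
n,l,s,ce=cv2.connectedComponentsWithStats(k.astype(np.uint8))
for i in range(1,n):
    if s[i,4]>14: print(s[i],((ray(c,[ce[i]],33)[0]-[480,-185,0])@r).round(1))
o=np.concatenate([w[60:],cv2.resize(t[200:270,310:350],(206,360),interpolation=cv2.INTER_CUBIC)],1);cv2.imwrite("pics/c7.png",o)
E
```

```text
t 9.4 tcp press [ 11.1 263.3  39.1] yaw 0.0027 tilt [ 3.138 -0.   ] F press [ 0.  -0.1 -1.8]
[349 225   5  11  43] [ 4.3 36.7 33. ]
[334 227   5  11  44] [ 4.  90.5 33. ]
[342 226   5  11  41] [ 3.8 63.3 33. ]
```

View pics/c7.png

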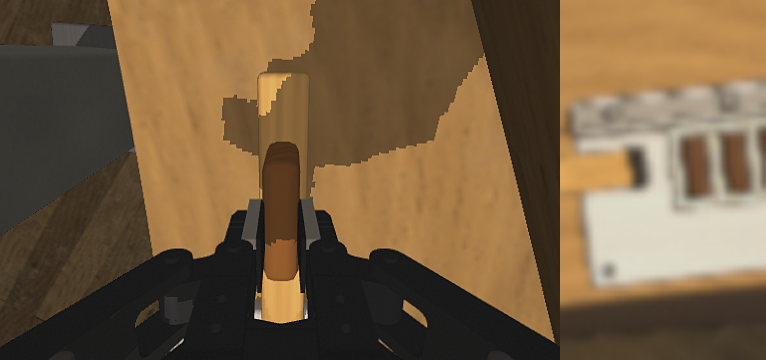

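The nose is centred behind the plate and the plate lies along the fence (top view: nose at (638,167), plate rows 130–205). Feed begins, with a slight bias toward the fence.

Emit:
{"name": "play_rows", "arguments": {
  "deltas": [-4,-4,0,0,0,0,0,-10,-4,0,0,0,0,0,-16,-4,0,0,0,0,0,-22,-4,0,0,0,0,0,-28,-3,0,0,0,0,0,-34,-2,0,0,0,0,0,-40,-1,0,0,0,0,0]
}}

```text
clock: 10.38
eef_pos: [469.9, 37.5, 38.8]
tool_rot: [-3.141, -0.0, 1.652]
force: [-1.2, 1.3, -0.5]
width: 14.1
gripper_force: 59.6
```

```bash
cat >> h.py <<'E'
def choc(tag):
    c=camera_info("top");r=R.from_euler("z",.08).as_matrix()
    t=get_image("top")[:,:,::-1];cv2.imwrite(f"pics/{tag}.png",t)
    hsv=cv2.cvtColor(t,cv2.COLOR_BGR2HSV).astype(int);m=(hsv[...,0]<15)&(hsv[...,1]>90)&(hsv[...,2]<130)
    k=np.zeros_like(m);k[216:255,320:400]=m[216:255,320:400]
    n,l,s,ce=cv2.connectedComponentsWithStats(k.astype(np.uint8))
    for i in range(1,n):
        if s[i,4]>14: print(s[i],((ray(c,[ce[i]],33)[0]-[480,-185,0])@r).round(1))
E
python3 - <<'E'
from h import *
tcp();choc("top8")
E
```

```text
t 10.38 tcp press [  7.7 222.6  38.8] yaw 0.0009 tilt [-3.141 -0.   ] F press [-1.1  1.4 -0.5]
[348 225   5  11  43] [ 4.5 41.2 33. ]
[356 225   4  10  38] [ 4.4 14.4 33. ]
[340 226   5  11  43] [ 5. 68. 33.]
```

Emit:
{"name": "play_rows", "arguments": {
  "deltas": [-8,0.5,0,0,0,0,0,-16,1,0,0,0,0,0,-24,1,0,0,0,0,0,-32,1,0,0,0,0,0,-40,1,0,0,0,0,0,-48,1,0,0,0,0,0,-56,1,0,0,0,0,0,-62,1,0,0,0,0,0]
}}

```text
clock: 11.42
eef_pos: [476.3, -24.7, 38.9]
tool_rot: [3.141, 0.0, 1.651]
force: [-1.4, 1.9, -0.6]
width: 14.1
gripper_force: 59.7
```

```bash
python3 - <<'E'
from h import *
tcp();choc("top9")
E
```

```text
t 11.43 tcp press [  9.1 160.1  38.9] yaw 0.0007 tilt [3.141 0.   ] F press [-1.2  2.  -0.6]
[365 223   5  11  41] [  5.4 -20.1  33. ]
[358 224   5  11  44] [ 4.8  5.6 33. ]
```

Emit:
{"name": "play_rows", "arguments": {
  "deltas": [-8,0.5,0,0,0,0,0,-16,0.5,0,0,0,0,0,-24,1,0,0,0,0,0,-32,1,0,0,0,0,0,-40,1,0,0,0,0,0,-48,1,0,0,0,0,0,-54,1,0,0,0,0,0]
}}

```text
clock: 12.35
eef_pos: [481.6, -78.4, 38.9]
tool_rot: [3.141, 0.0, 1.651]
force: [-0.5, 2.2, -0.1]
width: 14.2
gripper_force: 59.7
```

```bash
python3 - <<'E'
from h import *
tcp();choc("top10");print(read_state()["torque"])
E
```

```text
t 12.35 tcp press [ 10.1 106.1  38.9] yaw 0.0007 tilt [3.141 0.   ] F press [-0.3  2.2 -0.1]
[ 0.17961122  0.18255785 -0.13128813]
```

Emit:
{"name": "play_rows", "arguments": {
  "deltas": [-3,1,0,0,0,0,0,-6,1.5,0,0,0,0,0,-9,1.5,0,0,0,0,0,-12,1.5,0,0,0,0,0,-15,1.5,0,0,0,0,0]
}}

```text
clock: 13.02
eef_pos: [483.6, -90.1, 38.8]
tool_rot: [-3.14, -0.004, 1.653]
force: [-1.8, 9.3, 2.5]
width: 14.3
gripper_force: 60.1
```

```bash
python3 - <<'E'
from h import *
tcp()
c=camera_info("scene");t=get_image("scene")[:,:,::-1];cv2.imwrite("pics/s11.png",t)
t=get_image("top")[:,:,::-1];cv2.imwrite("pics/top11.png",t)
c=camera_info("top");r=R.from_euler("z",.08).as_matrix();print(proj(c,[r@p+[480,-185,0] for p in np.array([[8,-57,25],[36,-57,36],[8,-143,24]])]).round(0))
E
```

```text
t 13.03 tcp press [11.2 94.3 38.8] yaw 0.0024 tilt [-3.14  -0.004] F press [-1.   9.4  2.5]
[[377. 227.]
 [377. 218.]
 [401. 224.]]
```

Emit:
{"name": "play_rows", "arguments": {
  "deltas": [-1.5,0.3,0,0,0,0,0,-3,0.5,0,0,0,0,0,-3,0.5,0,0,0,0,0]
}}

```text
clock: 13.5
eef_pos: [483.7, -90.2, 38.7]
tool_rot: [-3.138, -0.008, 1.655]
force: [-2.0, 11.2, 3.4]
width: 14.1
gripper_force: 60.2
```

```bash
python3 - <<'E'
from h import *
tcp()
t=get_image("top")[:,:,::-1];s=get_image("scene")[:,:,::-1]
cv2.imwrite("pics/c12.png",np.concatenate([cv2.resize(t[205:250,330:410],(720,405),interpolation=cv2.INTER_CUBIC)],1))
E
```

```text
t 13.5 tcp press [11.2 94.2 38.7] yaw 0.0043 tilt [-3.138 -0.008] F press [-1.1 11.3  3.4]
```

Emit:
{"name": "play_rows", "arguments": {
  "deltas": [-1.5,0,0,0,0,0,0,-3,0,0,0,0,0,0,-3,0,0,0,0,0,0]
}}

```text
clock: 13.98
eef_pos: [484.1, -93.4, 38.7]
tool_rot: [-3.139, -0.007, 1.655]
force: [-2.2, 8.4, 2.0]
width: 14.1
gripper_force: 60.1
```

```bash
python3 - <<'E'
from h import *
tcp()
E
```

```text
t 13.97 tcp press [11.4 90.9 38.7] yaw 0.0045 tilt [-3.139 -0.007] F press [-1.5  8.5  2. ]
```

The rollers are yielding. I continue gently to the stop.

Emit:
{"name": "play_rows", "arguments": {
  "deltas": [-1.5,0.2,0,0,0,0,0,-3,0.2,0,0,0,0,0,-4.5,0.2,0,0,0,0,0,-6,0.2,0,0,0,0,0,-6,0.2,0,0,0,0,0]
}}

```text
clock: 14.6
eef_pos: [484.9, -100.7, 38.7]
tool_rot: [-3.139, -0.006, 1.654]
force: [-2.0, 9.5, 2.1]
width: 14.1
gripper_force: 60.1
```

```bash
python3 - <<'E'
from h import *
tcp()
E
```

```text
t 14.6 tcp press [11.7 83.7 38.7] yaw 0.0033 tilt [-3.139 -0.006] F press [-1.3  9.7  2.1]
```

Emit:
{"name": "play_rows", "arguments": {
  "deltas": [-1.5,0,0,0,0,0,0,-3,0,0,0,0,0,0,-4.5,0,0,0,0,0,0,-4.5,0,0,0,0,0]
}}

```text
schema error: expected a multiple of 7 numbers
```

```bash
python3 - <<'E'
from h import *
tcp()
E
```

```text
t 14.6 tcp press [11.7 83.7 38.7] yaw 0.0033 tilt [-3.139 -0.006] F press [-1.3  9.7  2.1]
```

Emit:
{"name": "play_rows", "arguments": {
  "deltas": [-1.5,0,0,0,0,0,0,-3,0,0,0,0,0,0,-4.5,0,0,0,0,0,0,-4.5,0,0,0,0,0,0]
}}

```text
clock: 15.1
eef_pos: [484.5, -100.6, 38.6]
tool_rot: [-3.137, -0.013, 1.657]
force: [-2.0, 18.3, 5.9]
width: 14.1
gripper_force: 60.6
```

```bash
python3 - <<'E'
from h import *
tcp()
E
```

```text
t 15.1 tcp press [11.2 83.7 38.6] yaw 0.0062 tilt [-3.137 -0.013] F press [-0.5 18.4  5.9]
```

18 N with no movement, after 10.6 mm of travel past the first roller contact, means the plate is home. I draw the stick straight back.

Emit:
{"name": "play_rows", "arguments": {
  "deltas": [6,0,0,0,0,0,0,14,-3,0,0,0,0,0,30,-3,0,0,0,0,0,55,-3,0,0,0,0,0,85,-3,0,0,0,0,0,115,-3,0,0,0,0,0,145,-3,0,0,0,0,0,175,-3,0,0,0,0,0,185,-3,0,0,0,0,0,185,-3,0,0,0,0,0]
}}

```text
clock: 16.35
eef_pos: [468.5, 75.3, 38.9]
tool_rot: [3.141, 0.001, 1.653]
force: [-0.4, -0.4, -1.3]
width: 14.3
gripper_force: 59.6
```

```bash
python3 - <<'E'
from h import *
tcp()
t=get_image("top")[:,:,::-1];s=get_image("scene")[:,:,::-1];cv2.imwrite("pics/top13.png",t)
r=R.from_euler("z",.08).as_matrix();O=np.array([480,-185,0])
c=camera_info("top")
P=[r@p+O for p in np.array([[-20,-57,25],[36,-57,25],[-20,-143,25],[36,-143,25],[8,-143,24]],float)];q=proj(c,P);print(q.round(1))
S=9;o=cv2.resize(t[205:250,345:420],(75*S,45*S),interpolation=cv2.INTER_CUBIC)
cs=camera_info("scene");print(proj(cs,P).round(0))
cv2.imwrite("pics/c13.png",np.concatenate([o,cv2.resize(s[165:215,300:375],(675,450)) [:190]],0) if 0 else o)
E
```

```text
t 16.35 tcp press [  9.4 260.4  38.9] yaw 0.0022 tilt [3.141e+00 1.000e-03] F press [-0.5 -0.4 -1.3]
[[378.2 234.5]
 [376.  218.9]
 [402.3 232. ]
 [400.1 216.4]
 [401.1 224.2]]
[[326. 186.]
 [315. 184.]
 [331. 177.]
 [320. 175.]
 [326. 176.]]
```

View pics/c13.png

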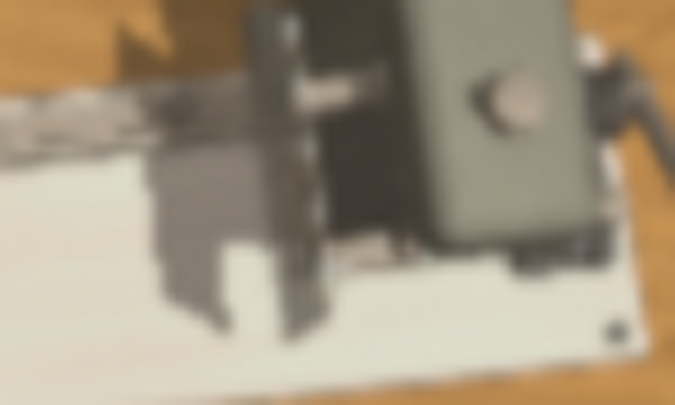

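The near edge of the plate in the gap shows at about (382,233), matching the home prediction. Nothing protrudes behind the guard. Now I return the stick the way it came.

Emit:
{"name": "play_rows", "arguments": {
  "deltas": [10,-8,-25,0,0,0,0,24,-16,-50,0,0,0,0,40,-26,-70,0,0,0,0,80,-38,-70,0,0,0,0,120,-48,-70,0,0,0,0,160,-44,-70,0,0,0,0,200,-39,-70,0,0,0,0,240,-35,-70,0,0,0,0,278,-31,-70,0,0,0,0,278,-31,-70,0,0,0,0]
}}

```text
clock: 17.7
eef_pos: [415.4, 352.1, 108.6]
tool_rot: [3.14, -0.001, 1.655]
force: [0.5, -0.4, -0.6]
width: 14.1
gripper_force: 59.6
```

Emit:
{"name": "play_rows", "arguments": {
  "deltas": [5,0,0,0,0,-0.18,0,10,2,0,0,0,-0.36,0,15,6,0,0,0,-0.54,0,20,12,0,0,0,-0.72,0,20,22,0,0,0,-0.9,0,20,34,0,0,0,-1.08,0,20,44,0,0,0,-1.229,0,20,44,0,0,0,-1.229,0,20,44,0,0,0,-1.229,0]
}}

```text
clock: 18.82
eef_pos: [457.1, 371.8, 108.7]
tool_rot: [-3.141, -0.001, 2.876]
force: [-0.4, -0.9, -1.3]
width: 14.3
gripper_force: 59.6
```

```bash
python3 - <<'E'
from h import *
s=read_state();print(s["eef_pos"],s["tool_rot"],s["clock"])
# target TCP in tool axes
T=R.from_euler("xyz",s["tool_rot"]).as_matrix();print("to rest (tool)",(T.T@(np.array([457.6,376.1,42.2])-s["eef_pos"])).round(1),"dyaw",2.884-s["tool_rot"][2])
w=get_image("wrist")[:,:,::-1];cv2.imwrite("pics/w14.png",w)
# compare with lift picture at z 102.5
a=cv2.imread("pics/w2.png");
for im in(a,w):
    for y in (128,140,160,200,240): print(y,[int(im[y,x].sum()) for x in range(240,330,4)])
cv2.imwrite("pics/c14.png",np.concatenate([a[:,100:460],w[:,100:460]],1))
E
```

```text
[457.09773731 371.76183832 108.74862513] [-3.14050596e+00 -5.19152255e-04  2.87649338e+00] 18.825
to rest (tool) [ 0.6  4.4 66.5] dyaw 0.007506621079557796
128 [246, 103, 134, 133, 133, 126, 133, 134, 127, 140, 139, 138, 138, 132, 126, 139, 133, 133, 136, 129, 128, 154, 249]
140 [240, 103, 110, 136, 118, 279, 290, 294, 307, 291, 288, 313, 312, 302, 291, 296, 301, 277, 131, 135, 109, 207, 238]
160 [233, 109, 137, 135, 127, 272, 289, 296, 308, 291, 283, 315, 312, 298, 291, 299, 299, 255, 132, 127, 127, 263, 247]
200 [395, 335, 216, 214, 218, 265, 293, 298, 309, 304, 280, 326, 317, 300, 295, 298, 290, 152, 126, 126, 114, 235, 235]
240 [399, 420, 209, 212, 218, 267, 160, 169, 181, 183, 188, 183, 180, 171, 162, 314, 282, 121, 131, 133, 204, 234, 228]
128 [395, 391, 412, 191, 220, 208, 202, 212, 210, 203, 218, 214, 210, 218, 213, 198, 210, 222, 127, 131, 130, 122, 85]
140 [381, 381, 403, 194, 176, 447, 475, 477, 488, 494, 259, 298, 300, 291, 282, 286, 290, 267, 131, 119, 130, 120, 113]
160 [379, 371, 367, 180, 206, 437, 473, 476, 487, 473, 463, 489, 490, 495, 265, 288, 288, 248, 125, 126, 123, 122, 260]
200 [375, 381, 364, 174, 206, 420, 476, 477, 490, 495, 452, 525, 507, 477, 468, 472, 439, 142, 125, 126, 116, 122, 225]
240 [383, 387, 395, 203, 204, 430, 128, 272, 288, 291, 288, 283, 273, 236, 203, 302, 272, 116, 123, 125, 127, 92, 231]
```

View pics/c14.png

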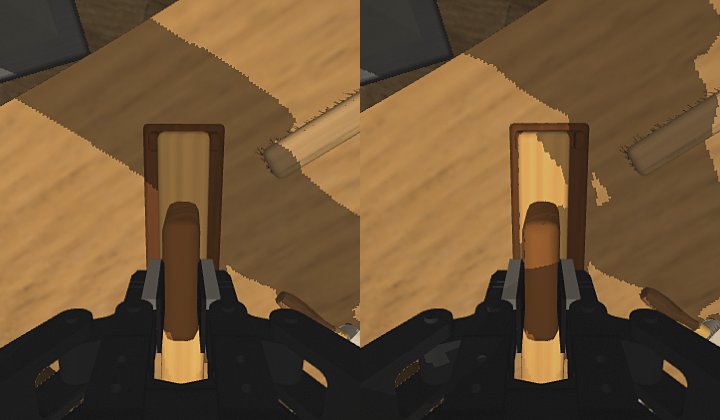

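The rest appears 4 mm off to the side, and the stick sits in the hand unchanged. I correct this and lower it.

Emit:
{"name": "play_rows", "arguments": {
  "deltas": [0.6,4.4,0,0,0,-0.007,0,0.6,4.4,15,0,0,-0.007,0,0.6,4.4,30,0,0,-0.007,0,0.6,4.4,36,0,0,-0.007,0,0.6,4.4,36,0,0,-0.007,0]
}}

```text
clock: 19.5
eef_pos: [457.3, 377.2, 71.9]
tool_rot: [-3.14, -0.001, 2.888]
force: [-0.1, 0.6, -0.7]
width: 14.4
gripper_force: 59.6
```

```bash
python3 - <<'E'
from h import *
s=read_state();T=R.from_euler("xyz",s["tool_rot"]).as_matrix();print(s["eef_pos"],s["force"],"to rest (tool)",(T.T@(np.array([457.6,376.1,42.2])-s["eef_pos"])).round(1),"dyaw",2.884-s["tool_rot"][2])
E
```

```text
[457.27129852 377.2161142   71.93984007] [-0.07766     0.60501086 -0.6840136 ] to rest (tool) [-0.6 -1.  29.7] dyaw -0.003601111175512983
```

Emit:
{"name": "play_rows", "arguments": {
  "deltas": [-0.6,-1,8,0,0,0.003,0,-0.6,-1,16,0,0,0.003,0,-0.6,-1,22,0,0,0.003,0,-0.6,-1,26,0,0,0.003,0,-0.6,-1,29,0,0,0.003,0,-0.6,-1,30,0,0,0.003,0,-0.6,-1,30,0,0,0.003,0]
}}

```text
clock: 20.38
eef_pos: [458.1, 376.6, 42.9]
tool_rot: [3.142, 0.0, 2.885]
force: [-0.2, 0.0, -0.4]
width: 14.2
gripper_force: 59.6
```

Emit:
{"name": "play_rows", "arguments": {
  "deltas": [0,0,1,0,0,0,0,0,0,1,0,0,0,0,0,0,1,0,0,0,0.3,0,0,1,0,0,0,0.6,0,0,1,0,0,0,1,0,0,1,0,0,0,1,0,0,-5,0,0,0,1,0,0,-40,0,0,0,1,0,0,-85,0,0,0,1,0,0,-118,0,0,0,1]
}}

```text
clock: 21.62
eef_pos: [458.6, 376.8, 163.2]
tool_rot: [3.14, 0.001, 2.885]
force: [0.7, 0.6, 0.7]
width: 85.2
gripper_force: 0.0
```

Emit:
{"name": "play_rows", "arguments": {
  "deltas": [-8,2,0,0,0,0,1,-8,2,0,0,0,0,1,-8,2,0,0,0,0,1]
}}

```text
clock: 22.0
eef_pos: [465.4, 375.9, 159.6]
tool_rot: [-3.139, -0.002, 2.885]
force: [0.2, -0.3, -0.5]
width: 85.3
gripper_force: 0.0
```

```bash
python3 - <<'E'
from h import *
s=read_state();print(s["clock"],s["eef_pos"],s["tool_rot"],s["width"])
c=camera_info("wrist");w=get_image("wrist")[:,:,::-1];cv2.imwrite("pics/w15.png",w)
T=R.from_euler("xyz",s["tool_rot"]).as_matrix()
print("col",[f"{y}:{w[y,282].sum()}" for y in list(range(106,122))+list(range(310,338))])
for y in (150,260,310,326):print(y,[f"{x}:{w[y,x].sum()}" for x in list(range(262,304,2))])
c1=dict(c);c1["T"]=np.load("w1T.npy")
# where old nose/rear points would project now
P=[ray(c1,[(282,115)],34)[0],ray(c1,[(282,332)],38)[0],ray(c1,[(268,200)],34)[0],ray(c1,[(267,326)],38)[0]];print(proj(c,P).round(1))
t=get_image("top")[:,:,::-1];a=cv2.imread("pics/top0.png")
d=cv2.absdiff(t,a).max(2);print("diff stick area",(d[200:265,185:225]>40).sum())
E
```

```text
22.0 [465.41578332 375.85159435 159.57168406] [-3.13938897e+00 -1.70847331e-03  2.88459323e+00] 85.31010786616294
col ['106:343', '107:344', '108:347', '109:349', '110:347', '111:351', '112:347', '113:253', '114:130', '115:248', '116:375', '117:411', '118:431', '119:440', '120:440', '121:439', '310:390', '311:390', '312:392', '313:390', '314:392', '315:392', '316:395', '317:395', '318:396', '319:417', '320:318', '321:126', '322:45', '323:92', '324:102', '325:112', '326:110', '327:106', '328:102', '329:111', '330:106', '331:99', '332:69', '333:257', '334:354', '335:359', '336:346', '337:343']
150 ['262:177', '264:184', '266:163', '268:400', '270:437', '272:432', '274:445', '276:442', '278:421', '280:418', '282:437', '284:442', '286:435', '288:427', '290:422', '292:428', '294:441', '296:367', '298:105', '300:108', '302:151']
260 ['262:82', '264:96', '266:165', '268:368', '270:427', '272:432', '274:438', '276:429', '278:407', '280:415', '282:426', '284:421', '286:419', '288:438', '290:441', '292:445', '294:370', '296:101', '298:173', '300:98', '302:92']
310 ['262:350', '264:351', '266:352', '268:209', '270:395', '272:398', '274:399', '276:390', '278:383', '280:395', '282:390', '284:374', '286:390', '288:411', '290:408', '292:393', '294:264', '296:205', '298:206', '300:207', '302:188']
326 ['262:342', '264:348', '266:297', '268:90', '270:108', '272:97', '274:105', '276:112', '278:103', '280:106', '282:110', '284:107', '286:111', '288:109', '290:107', '292:117', '294:94', '296:378', '298:338', '300:333', '302:334']
[[281.7 114.4]
 [281.5 332.3]
 [267.6 199.8]
 [266.4 326.3]]
diff stick area 945
```

```bash
python3 - <<'E'
from h import *
t=get_image("top")[:,:,::-1].copy();g=cv2.cvtColor(t,cv2.COLOR_BGR2GRAY);b=cv2.cvtColor(cv2.imread("pics/top0.png"),cv2.COLOR_BGR2GRAY)
print("cols",list(range(370,416)))
for y in range(228,238): print(y,g[y,370:416].tolist())
print("before")
for y in range(230,236): print(y,b[y,370:416].tolist())
s=cv2.cvtColor(get_image("scene")[:,:,::-1].copy(),cv2.COLOR_BGR2GRAY)
c=camera_info("scene");r=R.from_euler("z",.08).as_matrix();O=np.array([480,-185,0])
print(proj(c,[r@np.array(p,float)+O for p in [(-20,-57,25),(36,-57,25),(-20,-57,12),(8,-40,68),(-20,-143,25)]]).round(1))
for y in range(176,194): print(y,s[y,306:340].tolist())
E
```

```text
cols [370, 371, 372, 373, 374, 375, 376, 377, 378, 379, 380, 381, 382, 383, 384, 385, 386, 387, 388, 389, 390, 391, 392, 393, 394, 395, 396, 397, 398, 399, 400, 401, 402, 403, 404, 405, 406, 407, 408, 409, 410, 411, 412, 413, 414, 415]
228 [124, 123, 122, 118, 107, 94, 89, 87, 88, 101, 117, 84, 60, 58, 57, 58, 57, 57, 57, 58, 59, 62, 72, 94, 115, 132, 143, 145, 146, 145, 145, 145, 144, 144, 142, 140, 137, 136, 135, 133, 128, 131, 148, 160, 159, 147]
229 [122, 122, 122, 119, 110, 95, 89, 85, 87, 98, 111, 81, 59, 57, 58, 59, 58, 59, 58, 59, 61, 62, 69, 89, 112, 128, 138, 141, 139, 139, 138, 138, 137, 135, 133, 129, 128, 126, 125, 123, 116, 111, 124, 145, 163, 149]
230 [124, 123, 124, 121, 113, 97, 88, 85, 87, 89, 96, 79, 64, 65, 71, 78, 82, 83, 70, 65, 68, 64, 65, 82, 105, 120, 129, 130, 128, 127, 126, 124, 122, 119, 116, 113, 110, 108, 106, 104, 97, 93, 107, 145, 175, 155]
231 [139, 142, 142, 136, 121, 104, 93, 88, 88, 84, 93, 98, 91, 97, 109, 122, 129, 128, 96, 79, 88, 74, 66, 73, 89, 104, 111, 111, 110, 107, 104, 100, 97, 95, 93, 90, 88, 87, 91, 96, 91, 89, 107, 153, 182, 153]
232 [
[... 5172 characters left out ...]

190 [101, 127, 129, 113, 178, 153, 116, 139, 155, 155, 156, 153, 152, 155, 151, 151, 244, 248, 248, 247, 247, 248, 248, 247, 247, 246, 247, 247, 246, 246, 154, 178, 181, 184]
191 [104, 241, 207, 206, 190, 123, 111, 153, 154, 152, 157, 155, 153, 152, 151, 151, 247, 248, 247, 248, 247, 248, 247, 247, 246, 247, 248, 247, 245, 233, 163, 180, 183, 183]
192 [156, 211, 209, 210, 152, 116, 222, 159, 157, 157, 152, 155, 153, 151, 149, 152, 167, 168, 171, 167, 248, 248, 247, 246, 246, 246, 247, 246, 246, 175, 180, 181, 180, 165]
193 [200, 210, 206, 195, 125, 151, 247, 247, 247, 246, 245, 158, 149, 148, 154, 151, 153, 152, 151, 153, 167, 170, 165, 246, 245, 247, 247, 245, 244, 167, 185, 168, 178, 121]
```

The stick lies within 1 px of where it was. The plate's shadow and edge now run right up to the bracket at column 401, with no bright gap. The job is ready to hand in.

```bash
python3 -c "
from cell import *
print(finish_job())"
```

```text
the job is handed in; nothing more can be done
None
```

I handed the job in at about 22 s of the 64 s allowed, with the plate home against fence and bracket by my measurements (no verdict came back): it stopped firm at 18 N, past the clips' 8–13 N, and the stick is back in its rest within about 1 mm.

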